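# Put the red filter away in the stall's drawer

## Task

Put the red glass filter away: lay it flat in the open drawer of the small wooden chest, then slide the drawer fully shut. It is glass, so set it down rather than dropping it and do not slam the drawer. Leave everything else on the plank where it is.

Things in the scene. Friction and masses are not known exactly. Their poses are not given: they have to be found in the camera images.
- red_filter: the filter to put away: a flat disc, red glass in a black rim, diameter 56 mm, 12 mm thick, 60 g, lying flat on the plank; origin at the centre of its underside, z up (the axis of the disc)
- chest: small wooden chest with one drawer, fixed to the plank: 220 mm deep (its x), 200 mm wide (its y), 80 mm high; origin at the centre of its underside; the drawer slides out along its own -x, roughly towards the robot; the carcass front face is at its x = -0.110
- drawer (a joint): how far the drawer is pulled out, m: 0 is fully shut, 0.17 is the stop; it starts 0.13 to 0.16 open, slides with about 1 to 2 N and stays where it is left
- drawer_floor (a point): centre of the drawer's inner floor (green felt), 16 mm above the plank; moves with the drawer, axes as the chest's. Inside 188 mm (x) by 164 mm (y), walls 39 mm above the floor; only the part drawn out of the chest is open from above. The inner face of the front panel is at x = -0.094 from here; the panel is 15 mm thick, 200 mm wide, its top 76 mm above the plank
- drawer_pull (a point): middle of the outermost face of the brass pull on the drawer's front panel, 45 mm above the plank: a solid block 60 mm wide (y), 14 mm high, standing out 13 mm from the front panel; axes as the chest's
- yellow_filter: a filter of the same size with yellow glass, lying on the plank, to be left alone; origin at the centre of its underside
- plate_holder: dark wood glass-plate holder, 150 x 120 x 20 mm, lying flat, loose, to be left alone; origin at the centre of its underside
- viewfinder: folding chrome viewfinder, 50 x 45 x 44 mm, two wire-like frames on a base, loose, to be left alone; origin at the centre of its underside
There are look-alikes about, which are no part of the job. Several things look just like the red_filter: the one meant starts farthest to the robot's left.

How it is judged:
By the outcome, as a careful person would: the job done as asked, in the order asked, and still so for the second after the job is handed in, with the robot touching nothing.
It also fails if it takes over 54 s, if anything falls off the work surface, if the arm or the gripper's body presses on something with over 40 N, if the wrist force passes 120 N, or if a joint passes its speed limit or range.

## Robot

A 6-joint arm with a two-finger parallel gripper is mounted at the origin on the work surface. World frame = base frame: x ahead of the robot, y to its left, z up, the work surface at z = 0. Lengths are in m, angles in rad, forces in N, time in s.
With the tool pointing down it reaches from about 0.325 to 0.775 m from the base axis. Payload 9.3 kg.
Tool frame: the origin (TCP) lies on the centre line of the jaws, within the pads' length; the fingertips stand 8 mm ahead of it and the grasp point (between the pads) lies 11 mm behind it; z points along the fingers, y is the line along which they close (so a half turn about z gives the same grasp; the last joint's range is limited). The gripper opens to 85 mm and grips with 20 to 120 N. Pads are 22 mm wide; open, the fingers measure 114 mm over their backs; the gripper's body (76 mm by 85 mm) begins 54 mm behind the grasp point. The pads swing forward as they close: fully open they stand 13 mm farther back than shut.
Start: joints at [-1.472, 0.259, 0.021, 1.334, 0, 1.418], TCP at [0.137, -0.533, 0.239] pointing down, gripper open.
Joint ranges: [-3.04, 3.04], [-0.91, 1.82], [-1.04, 1.36], [-1.92, 1.95], [-1.52, 1.45], [-3.14, 3.14]. Speed limits (rad/s): [2.22, 2.22, 2.79, 3.14, 3.14, 3.14].

## Interface

Orientations are given as a unit quaternion [x, y, z, w].
In Python, from workcell import arm, read_camera, ticket gives the robot as it stands.
- The arm moves only by the shell command python3 -m creep 'ROWS' [FORCE]. ROWS is JSON, a list of rows, each a list of 5 numbers: the gripper command: -1 is fully open, 1 is shut, values between are in proportion, then the shift along the tool's x, y, z in cm, then the turn about the tool's z in degrees. In form: [[hand, dx, dy, dz, spin], ...]. A call has 1 to 20 rows; each row is the pose to reach, as a shift and turn from the pose commanded when the call began, along the tool's axes at that moment; what a row does not reach only later rows make up. A row lasts 1/12 s, in which the tool goes at most 41.7 mm and 7.16 degrees, less where a joint would pass 70% of its speed; a pose out of reach is approached as far as the arm can. A call with a gripper value outside its range is refused whole. The fingers move at their own pace and stop on an object; FORCE is the grip in N (left out, the last holds). Time passes only in rows, so rows that repeat a pose let the fingers close. It gives the time, the measured TCP pose, the force, the opening and the grip force at its end, in the units of the state.
- arm.read_state(): the state, without advancing time (a new reading comes with each control period).
- read_camera(name): name is "side" or "top"; returns a dict with "frame" (420x560x3 uint8, red, green, blue), "z_map" (420x560 float32, m along the optical axis (not along the pixel's ray), 0 where there is no reading), "intrinsics" (3x3 intrinsics, pixels), "R" (3x3) and "t" (3): a world point X has camera coordinates R X + t. Camera axes: x right, y down, z forward; pixel columns grow to the right and rows downward; lengths in m; the calibration is good to about 2 mm. A picture is of the moment at which its call begins.
- ticket.sign_off(): hands the job in; it is judged then, once.
The state is a dict: "time_s": time; "q": joint angles; "qvel": joint speeds; "joint_efforts": joint torques, N m; "tool_pos": TCP position; "tool_rot": TCP orientation; "contact_force": force on the tool from outside, world axes, zero at the start; "moment": the same for the moment, N m; "grip_width": finger opening in m; "grasp_force": force on a finger pad.
Only numpy, scipy, OpenCV 4.12 (cv2) and the standard library are available. Lean on these libraries where they do the work, as an engineer would, in place of code of your own. Each camera call takes 0.05 s, during which the arm holds its last target. There are 200 camera calls.

## Working session

There is one attempt and no reset: what is moved stays moved. The work goes in short steps, Python scripts to look and compute and a shell command to move; the robot and the scene stay as the last step left them, time stands still between calls to the robot, and variables do not carry over. Pictures are saved under pics/ and viewed, at most 10 in all, crops included, and the job is handed in when it is done.

```bash
mkdir -p pics
cat > h.py <<'E'
import numpy as np, cv2
from workcell import arm, read_camera, ticket
def cloud(c):
    z=c["z_map"];K=c["intrinsics"];v,u=np.indices(z.shape)
    P=np.stack([(u-K[0,2])/K[0,0]*z,(v-K[1,2])/K[1,1]*z,z],-1)
    W=(P-c["t"])@c["R"]; W[z==0]=np.nan
    return W
def save(n,img): cv2.imwrite(f"pics/{n}.png",cv2.cvtColor(img,cv2.COLOR_RGB2BGR))
E
python3 - <<'E'
from h import *
for n in("top","side"):
    c=read_camera(n); np.savez(f"{n}0.npz",**c); save(n+"0",c["frame"])
    print(n,c["intrinsics"].tolist(),(-c["R"].T@c["t"]).round(3),c["R"].round(2).tolist())
s=arm.read_state();print(s["time_s"],s["tool_pos"],s["tool_rot"],s["grip_width"])
E
```

```text
top [[520.5834264719299, 0.0, 280.7253974159047], [0.0, 520.5834264719299, 207.19317300838995], [0.0, 0.0, 1.0]] [ 0.424 -0.059  1.422] [[-0.01, -1.0, -0.02], [-1.0, 0.01, -0.08], [0.08, 0.02, -1.0]]
side [[470.3188402323962, 0.0, 277.86270637042736], [0.0, 470.3188402323962, 213.95760481689317], [0.0, 0.0, 1.0]] [-0.151  0.823  0.925] [[-0.77, -0.63, 0.02], [-0.41, 0.47, -0.79], [0.49, -0.62, -0.62]]
0.1 [ 0.13700828 -0.53242072  0.23872857] [ 9.92085459e-01  1.25563086e-01  2.12723786e-05 -5.94821761e-04] 0.08523490966371594
```

View pics/top0.png

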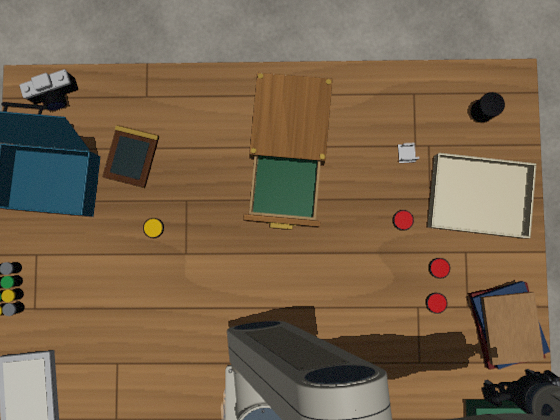

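View pics/side0.png

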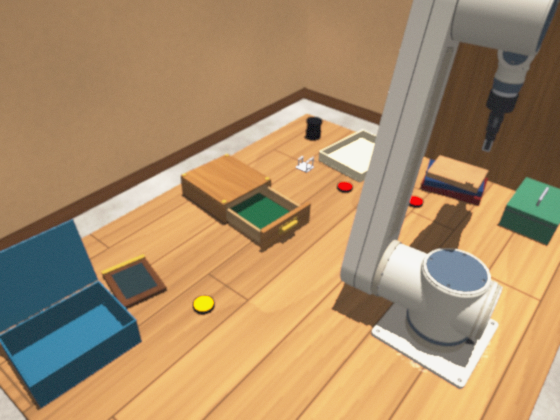

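Red discs in the top image: A (403,219), B (440,268) and C (436,303). Left (+y) is a smaller column, so A fits "farthest left". The yellow one is at (153,228), and the open drawer is at about (284,188). Next I'll measure these and confirm A with a crop.

Run:
```python
from h import *
c=dict(np.load("top0.npz")); W=cloud(c); f=c["frame"].astype(int)
red=((f[...,0]>140)&(f[...,1]<60)&(f[...,2]<60)).astype(np.uint8)
n,l,s,ce=cv2.connectedComponentsWithStats(red)
for i in range(1,n):
    if s[i,4]>60: p=W[l==i]; print("red",ce[i].round(1),s[i,4],np.nanmedian(p,0).round(4))
g=((f[...,1]>f[...,0]+25)&(f[...,1]>f[...,2]+10)).astype(np.uint8); g[:, :230]=0; g[:,340:]=0;g[240:]=0
p=W[g>0]; p=p[np.isfinite(p).all(1)]; print("felt",p.mean(0).round(4),cv2.minAreaRect((p[:,:2]*1000).astype(np.float32)))
# chest top
m=(np.abs(W[...,2]-.08)<.008); m[:, :230]=0; m[:,345:]=0; m[240:]=0; m[:65]=0
m=cv2.morphologyEx(m.astype(np.uint8),cv2.MORPH_OPEN,np.ones((3,3)))
n,l,s,ce=cv2.connectedComponentsWithStats(m)
for i in range(1,n):
    if s[i,4]>60: p=W[l==i]; print("high",ce[i],s[i,4],np.median(p,0).round(4),cv2.minAreaRect((p[:,:2]*1000).astype(np.float32)))
# brass pull
hsv=cv2.cvtColor(c["frame"],cv2.COLOR_RGB2HSV)
for u,v in((282,226),(282,221),(282,217),(407,153),(430,219)): print((u,v),W[v,u].round(4),f[v,u])
cr=c["frame"][130:330,370:470]; save("crop1",cv2.resize(cr,None,fx=3,fy=3,interpolation=cv2.INTER_CUBIC))
save("crop2",cv2.resize(c["frame"][60:240,230:440],None,fx=3.3,fy=3.3,interpolation=cv2.INTER_CUBIC))
```

```text
red [403.2 219.7] 248 [ 0.5025 -0.3653  0.0123]
red [439.6 267.7] 257 [ 0.373  -0.4592  0.0121]
red [436.6 302.8] 261 [ 0.2807 -0.4479  0.0115]
felt [ 0.5944 -0.0451  0.0171] ((597.6109619140625, -45.41094207763672), (159.84121704101562, 152.4867401123047), 84.37212371826172)
high [290.60431771 116.62558402] 6207 [ 0.7722 -0.0636  0.0806] ((774.2886352539062, -62.90045928955078), (200.43008422851562, 221.65501403808594), 84.33627319335938)
high [253.01190476 217.85714286] 84 [0.5069 0.0364 0.0763] ((506.9917297363281, 38.089569091796875), (45.49738693237305, 13.084229469299316), 85.34815216064453)
high [272.33333333 218.77272727] 66 [ 0.504  -0.0129  0.0768] ((503.95355224609375, -12.645082473754883), (36.40340805053711, 10.720060348510742), 89.43326568603516)
high [298.22222222 221.92592593] 81 [ 0.4957 -0.0799  0.0764] ((496.044921875, -81.46968841552734), (40.0211296081543, 13.528511047363281), 83.20796966552734)
(282, 226) [ 0.4868 -0.038   0.0479] [173 147  72]
(282, 221) [ 0.4987 -0.0385  0.0733] [135  96  52]
(282, 217) [ 0.5104 -0.0383  0.0522] [108  83  55]
(407, 153) [ 0.686  -0.3809  0.0082] [184 183 184]
(430, 219) [ 0.5037 -0.4337  0.0249] [65 60 51]
```

View pics/crop2.png

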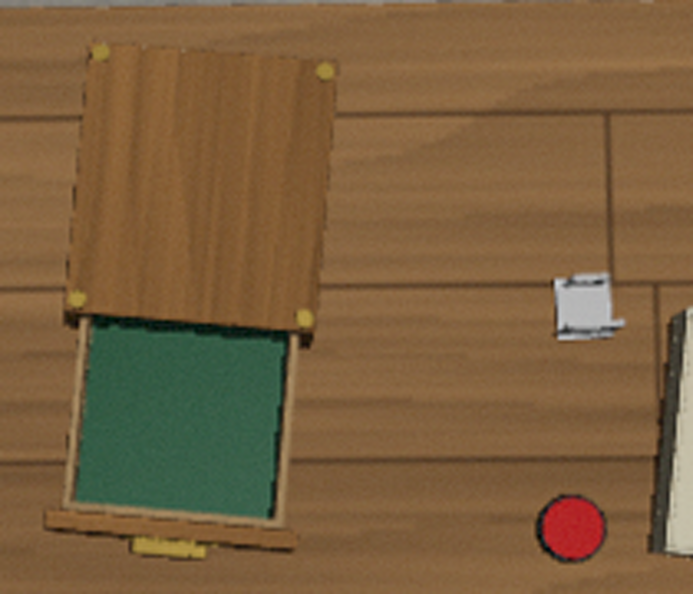

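The crop shows disc A at crop (571,528), which is top (403,219). It is red glass in a black rim and the leftmost red, so it's the target. The viewfinder is at crop (585,306) and the cream tray just to the disc's right. I'll close along the chest's x axis, which keeps the fingers off the tray.

```bash
python3 -m creep '[[-1,2,0,0,-5],[-1,5,-1,0,-10],[-1,8,-1.5,0,-15],[-1,11,-2,0,-20],[-1,14,-2.5,0,-25],[-1,17,-3,0,-30],[-1,20,-3.5,0,-35],[-1,23,-4,0,-40],[-1,26,-4.5,0,-45],[-1,29,-5,0,-50],[-1,32,-5.5,1,-55],[-1,35,-6.3,3,-60],[-1,38,-6.8,5,-65],[-1,39.6,-7.1,7,-70],[-1,39.6,-7.1,9,-70],[-1,39.6,-7.1,11,-70],[-1,39.6,-7.1,12,-70],[-1,39.6,-7.1,12,-70],[-1,39.6,-7.1,12,-70]]' 30
python3 - <<'E'
from h import *
c=read_camera("side"); W=cloud(c); f=c["frame"].astype(int)
red=((f[...,0]>140)&(f[...,1]<60)&(f[...,2]<60)).astype(np.uint8)
n,l,s,ce=cv2.connectedComponentsWithStats(red)
for i in range(1,n):
    if s[i,4]>30: p=W[l==i]; print("red",ce[i].round(1),s[i,4],np.nanmean(p,0).round(4))
s=arm.read_state();print(s["time_s"],s["tool_pos"].round(4),s["tool_rot"].round(4),s["q"].round(3))
E
```

```text
time_s: 1.68
tool_pos: [0.5026, -0.3653, 0.1193]
tool_rot: [0.741, 0.672, -0.0, -0.0]
contact_force: [-0.1, -0.5, 1.1]
grip_width: 0.0853
grasp_force: 0.0
red [414.7 200.5] 98 [ 0.2774 -0.4428  0.0117]
1.7333 [ 0.5029 -0.3657  0.1202] [7.408e-01 6.717e-01 0.000e+00 4.000e-04] [-0.764  0.433 -0.024  1.113  0.     0.905]
```

```bash
python3 -m creep '[[-1,0,0,2,0],[-1,0,0,4.5,0],[-1,0,0,7,0],[-1,0,0,9,0],[-1,0,0,10,0],[-1,0,0,10.7,0],[-1,0,0,10.7,0],[0,0,0,10.7,0],[0.5,0,0,10.7,0],[0.7,0,0,10.7,0],[0.7,0,0,10.7,0],[0.7,0,0,10.7,0],[0.7,0,0,10.7,0],[0.7,0,0,10.7,0]]' 30
python3 - <<'E'
from h import *
c=read_camera("side"); save("side1",cv2.resize(c["frame"][120:260,280:460],None,fx=4,fy=4,interpolation=cv2.INTER_CUBIC))
E
```

```text
time_s: 2.9
tool_pos: [0.5034, -0.3658, 0.0142]
tool_rot: [0.741, 0.672, -0.0, 0.001]
contact_force: [-2.6, 1.6, 7.2]
grip_width: 0.0536
grasp_force: 30.0
```

View pics/side1.png

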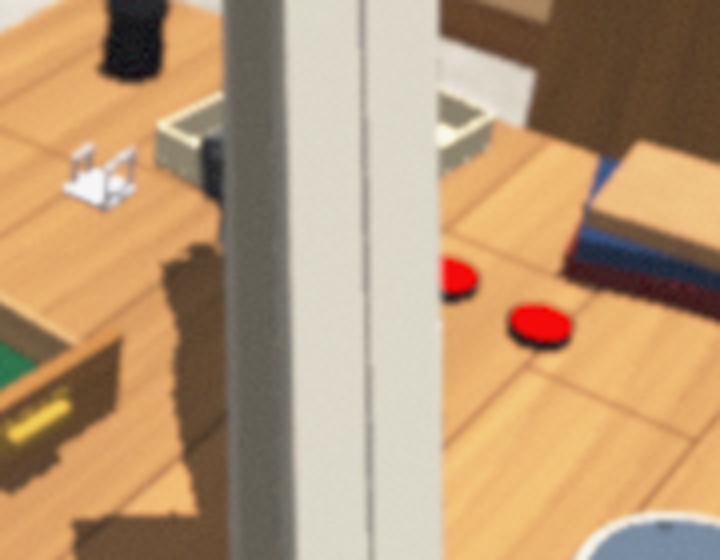

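The grip holds at 53.6 mm and 30 N, though the arm hides the disc in this view. Next I'll lift, carry the disc over the drawer and look.

```bash
python3 -m creep '[[0.7,0,0,-1,0],[0.7,0,0,-3,0],[0.7,0,0,-5.5,0],[0.7,0,0,-8,0],[0.7,1,0.2,-10.5,0],[0.7,3,0.5,-12,0],[0.7,6,1,-13,0],[0.7,9,1.5,-13,0],[0.7,12,2,-13,0],[0.7,15,2.5,-13,0],[0.7,18,3,-13,0],[0.7,21,3.5,-13,0],[0.7,24,4,-13,0],[0.7,27,4.5,-13,0],[0.7,30,5,-13,0],[0.7,32,5.2,-13,0],[0.7,32.8,5.3,-13,0],[0.7,32.8,5.3,-13,0],[0.7,32.8,5.3,-13,0]]'
python3 - <<'E'
from h import *
c=read_camera("side"); save("side2",cv2.resize(c["frame"][60:280,150:410],None,fx=2.7,fy=2.7,interpolation=cv2.INTER_CUBIC))
s=arm.read_state();print(s["tool_pos"].round(4),s["grip_width"],s["grasp_force"])
E
```

```text
time_s: 4.53
tool_pos: [0.5875, -0.0441, 0.1429]
tool_rot: [0.74, 0.672, 0.0, 0.0]
contact_force: [-0.7, -0.7, -1.0]
grip_width: 0.053
grasp_force: 31.7
[ 0.5874 -0.0447  0.1427] 0.053149277517717614 31.66623294353485
```

View pics/side2.png

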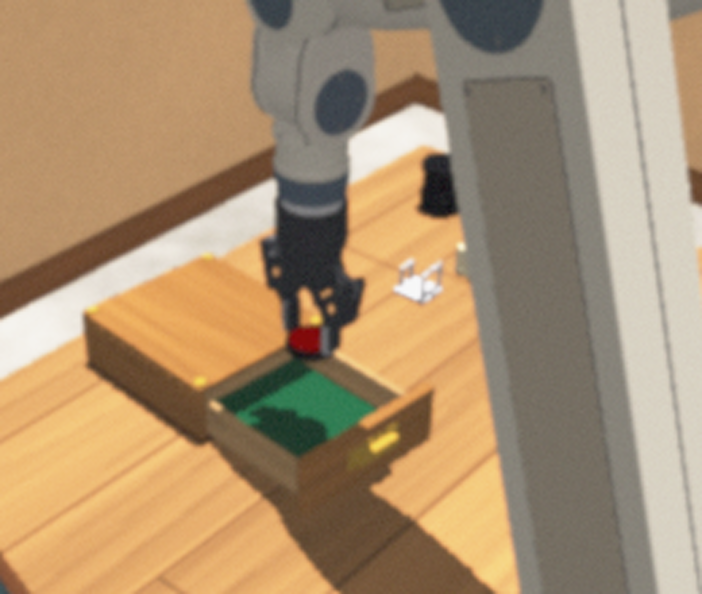

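The disc is held level between the fingers at crop (308,340), above the open felt. I'll lower it gently.

```bash
python3 -m creep '[[0.7,0,0,2,0],[0.7,0,0,4,0],[0.7,0,0,6,0],[0.7,0,0,8,0],[0.7,0,0,9.5,0],[0.7,0,0,10.3,0],[0.7,0,0,10.7,0],[0.7,0,0,10.9,0],[0.7,0,0,11.1,0],[0.7,0,0,11.1,0],[0.7,0,0,11.1,0]]'
```

```text
time_s: 5.5
tool_pos: [0.5879, -0.0441, 0.032]
tool_rot: [0.741, 0.672, 0.0, 0.0]
contact_force: [-0.1, -1.2, -0.9]
grip_width: 0.0532
grasp_force: 31.7
```

```bash
python3 -m creep '[[0.7,0,0,0.1,0],[0.7,0,0,0.2,0],[0.7,0,0,0.2,0],[0.7,0,0,0.3,0],[0.7,0,0,0.3,0]]'
```

```text
time_s: 5.92
tool_pos: [0.5888, -0.044, 0.0301]
tool_rot: [0.741, 0.672, 0.001, 0.002]
contact_force: [-0.7, 0.3, 11.1]
grip_width: 0.0531
grasp_force: 33.5
```

```bash
python3 -m creep '[[0.3,0,0,-0.1,0],[0.1,0,0,-0.1,0],[-0.2,0,0,-0.1,0],[-0.5,0,0,-0.1,0],[-0.7,0,0,-0.1,0],[-0.7,0,0,-0.1,0],[-0.7,0,0,-0.1,0],[-0.7,0,0,-0.8,0],[-0.7,0,0,-2,0],[-0.7,0,0,-4,0],[-0.7,0,0,-6.5,0],[-0.7,0,0,-9,0],[-0.7,0,-3,-11,0],[-0.7,0,-6,-12,0],[-0.7,0,-9,-12,0],[-0.7,0,-12,-12,0],[-0.7,0,-15,-12,0],[-0.7,0,-17,-12,0],[-0.7,0,-17,-12,0]]'
python3 - <<'E'
from h import *
c=read_camera("top"); W=cloud(c); f=c["frame"].astype(int); np.savez("top1.npz",**c)
red=((f[...,0]>90)&(f[...,1]<60)&(f[...,2]<60)).astype(np.uint8)
n,l,s,ce=cv2.connectedComponentsWithStats(red)
for i in range(1,n):
    if s[i,4]>40: p=W[l==i]; print("red",ce[i].round(1),s[i,4],np.nanmean(p,0).round(4))
c=read_camera("side"); save("side3",cv2.resize(c["frame"][60:280,150:410],None,fx=2.7,fy=2.7,interpolation=cv2.INTER_CUBIC))
s=arm.read_state();print(s["tool_pos"].round(4),s["grip_width"])
E
```

```text
time_s: 7.5
tool_pos: [0.4146, -0.0266, 0.1489]
tool_rot: [0.741, 0.672, -0.0, -0.0]
contact_force: [0.7, -0.5, -0.3]
grip_width: 0.0728
grasp_force: 0.0
red [284.  187.7] 277 [ 0.591  -0.0437  0.0286]
red [439.7 267.7] 281 [ 0.3735 -0.459   0.0117]
red [436.8 302.8] 288 [ 0.2809 -0.4485  0.0116]
[ 0.4183 -0.0275  0.1491] 0.07250931395731429
```

View pics/side3.png

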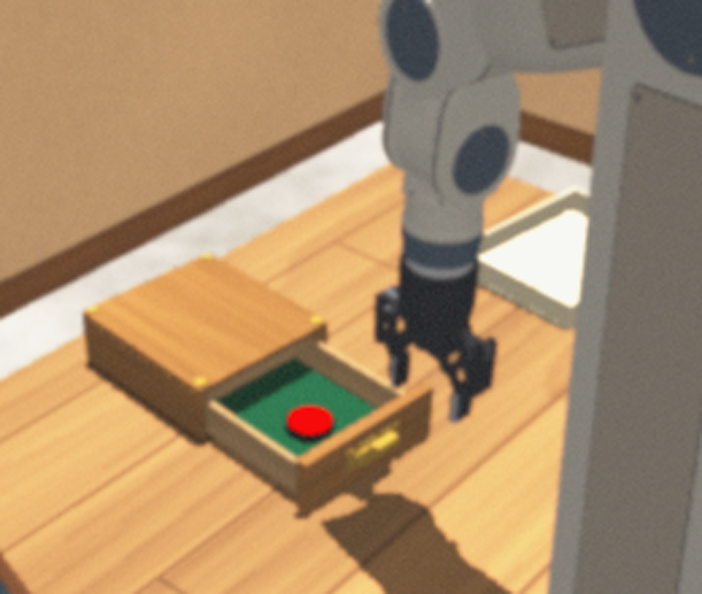

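The disc lies flat on the felt at crop (310,420), with its top at z≈28 mm. The other reds haven't moved. Next I'll close the fingers, drop in front of the pull and push gently.

```bash
python3 -m creep '[[0,0,0,0,0],[1,0,0,1,0],[1,0,0,3,0],[1,0,0,5,0],[1,0,0,7,0],[1,0,0,9,0],[1,0,0,10,0],[1,0,0,10.6,0],[1,0,0.5,10.6,0],[1,0,1.2,10.6,0],[1,0,2,10.6,0],[1,0,2.6,10.6,0],[1,0,3.2,10.6,0],[1,0,3.7,10.6,0],[1,0,4.1,10.6,0],[1,0,4.5,10.6,0],[1,0,4.8,10.6,0],[1,0,5.1,10.6,0],[1,0,5.4,10.6,0],[1,0,5.7,10.6,0]]'
```

```text
time_s: 9.27
tool_pos: [0.475, -0.0329, 0.0423]
tool_rot: [0.741, 0.672, -0.0, -0.0]
contact_force: [-1.1, 0.6, 0.3]
grip_width: 0.0002
grasp_force: 0.7
```

```bash
python3 -m creep '[[1,0,0.3,0,0],[1,0,0.7,0,0],[1,0,1.2,0,0],[1,0,1.7,0,0],[1,0,2.2,0,0],[1,0,2.7,0,0],[1,0,3.2,0,0],[1,0,3.7,0,0],[1,0,4.2,0,0],[1,0,4.7,0,0],[1,0,5.2,0,0],[1,0,5.7,0,0],[1,0,6.2,0,0],[1,0,6.7,0,0],[1,0,7.2,0,0],[1,0,7.7,0,0],[1,0,8.2,0,0],[1,0,8.6,0,0],[1,0,8.9,0,0],[1,0,9.1,0,0]]'
python3 - <<'E'
from h import *
c=read_camera("side"); save("side4",cv2.resize(c["frame"][60:280,150:410],None,fx=2.7,fy=2.7,interpolation=cv2.INTER_CUBIC))
E
```

```text
time_s: 10.93
tool_pos: [0.566, -0.0419, 0.0422]
tool_rot: [0.741, 0.672, -0.0, 0.0]
contact_force: [-1.3, 0.7, 0.8]
grip_width: -0.0
grasp_force: 0.7
```

View pics/side4.png

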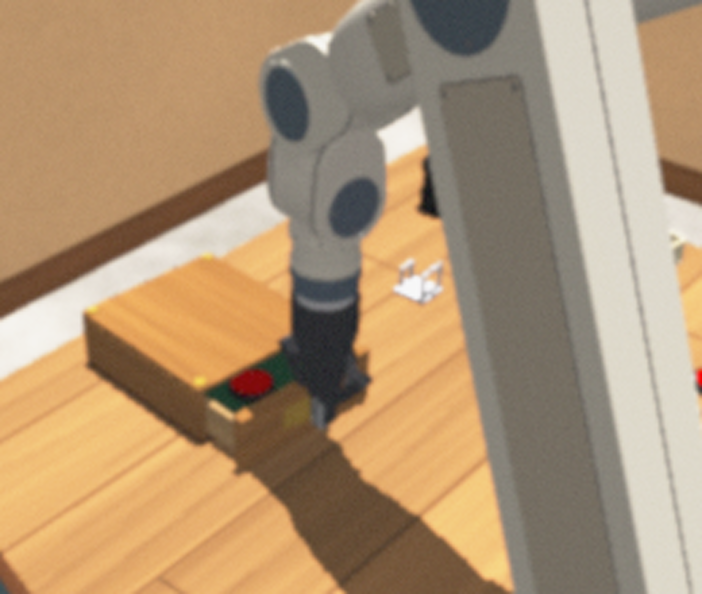

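The drawer is sliding in with the disc still flat at crop (250,382), and the arm is clear of the carcass. I'll keep going slowly.

```bash
python3 -m creep '[[1,0,0.3,0,0],[1,0,0.7,0,0],[1,0,1.1,0,0],[1,0,1.5,0,0],[1,0,1.9,0,0],[1,0,2.3,0,0],[1,0,2.7,0,0],[1,0,3.1,0,0],[1,0,3.5,0,0],[1,0,3.8,0,0],[1,0,4.1,0,0],[1,0,4.3,0,0],[1,0,4.5,0,0],[1,0,4.7,0,0],[1,0,4.8,0,0],[1,0,4.9,0,0],[1,0,5,0,0],[1,0,5,0,0]]'
```

```text
time_s: 12.48
tool_pos: [0.6155, -0.0467, 0.0423]
tool_rot: [0.741, 0.672, 0.0, 0.0]
contact_force: [-0.5, 0.8, 0.1]
grip_width: 0.0
grasp_force: 0.2
```

```bash
python3 -m creep '[[1,0,0.1,0,0],[1,0,0.2,0,0],[1,0,0.3,0,0],[1,0,0.4,0,0],[1,0,0.5,0,0],[1,0,0.5,0,0]]'
```

```text
time_s: 12.98
tool_pos: [0.6206, -0.0471, 0.0423]
tool_rot: [0.741, 0.672, 0.0, 0.0]
contact_force: [0.2, -0.2, -0.5]
grip_width: 0.0001
grasp_force: 0.1
```

```bash
python3 -m creep '[[1,0,0.1,0,0],[1,0,0.2,0,0],[1,0,0.3,0,0],[1,0,0.4,0,0],[1,0,0.5,0,0],[1,0,0.5,0,0]]'
```

```text
time_s: 13.48
tool_pos: [0.6215, -0.0472, 0.0422]
tool_rot: [0.741, 0.672, -0.003, -0.003]
contact_force: [-19.9, -0.0, 12.0]
grip_width: -0.0002
grasp_force: 9.7
```

It's against the stop at about 20 N, so the drawer is shut. I'll back off, retreat and check.

```bash
python3 -m creep '[[1,0,-0.3,0,0],[1,0,-0.7,0,0],[1,0,-1.5,0,0],[1,0,-3,0,0],[1,0,-5,0,0],[1,0,-8,0,0],[1,0,-11,-1,0],[1,0,-14,-3,0],[1,0,-17,-6,0],[1,0,-19,-9,0],[1,0,-20,-11,0],[1,0,-20,-12,0],[1,0,-20,-12,0]]'
python3 - <<'E'
from h import *
c=read_camera("top"); W=cloud(c); save("top2",c["frame"])
m=(np.abs(W[...,2]-.078)<.009); m[:, :230]=0; m[:,345:]=0; m[240:]=0; m[:65]=0
m=cv2.morphologyEx(m.astype(np.uint8),cv2.MORPH_OPEN,np.ones((3,3)))
n,l,s,ce=cv2.connectedComponentsWithStats(m)
for i in range(1,n):
    if s[i,4]>60: p=W[l==i]; print("high",ce[i],s[i,4],cv2.minAreaRect((p[:,:2]*1000).astype(np.float32)))
s=arm.read_state();print(s["time_s"],s["tool_pos"].round(4),s["contact_force"])
E
```

```text
time_s: 14.57
tool_pos: [0.4268, -0.0284, 0.1649]
tool_rot: [0.741, 0.672, 0.002, 0.002]
contact_force: [1.2, 0.9, 0.5]
grip_width: -0.0
grasp_force: 0.0
high [290.25502646 119.50718065] 6615 ((766.5865478515625, -61.813865661621094), (200.2276153564453, 236.3711700439453), 84.41287231445312)
14.6167 [ 0.4267 -0.0283  0.1633] [ 0.08808833 -1.13284459 -0.31625924]
```

View pics/top2.png

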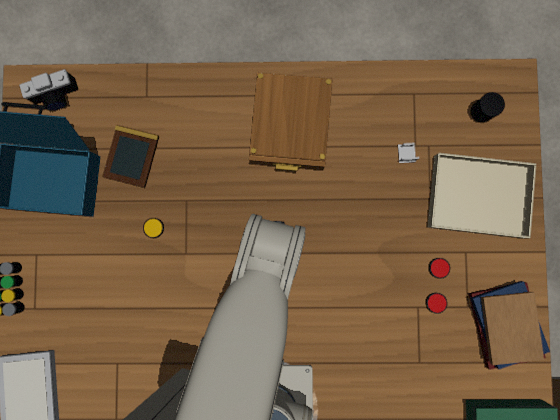

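The top view shows the drawer flush, with the pull at (286,167). Chest plus panel measures 236 mm against 222 + 15 mm expected, so it is fully shut. The yellow filter (153,228), plate holder, viewfinder (407,153) and the other reds are where they were, so I'll hand the job in.

```bash
python3 -c "
from workcell import ticket; print(ticket.sign_off())"
```

```text
the job is handed in; nothing more can be done
None
```

The leftmost red filter is lying flat in the drawer, the drawer is fully shut, everything else looked unmoved in the last picture, and the job was handed in at about 14.6 s.

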